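# Set the bin tags on the exhibit board

### The arm

A 6-joint arm with a two-finger parallel gripper is mounted at the origin on the work surface. World frame = base frame: x ahead of the robot, y to its left, z up, the work surface at z = 0. Lengths are in m, angles in rad, forces in N, time in s.
With the tool pointing down it reaches from about 0.275 to 0.725 m from the base axis. Payload 5.6 kg.
Tool frame: the origin (TCP) lies on the centre line of the jaws, within the pads' length; the fingertips stand 22 mm ahead of it and the grasp point (between the pads) lies 3 mm ahead of it; z points along the fingers, x is the direction in which the jaws open and shut, and the axes are right-handed (so a half turn about z gives the same grasp; the last joint's range is limited). The gripper opens to 85 mm and grips with 20 to 120 N. Pads are 22 mm wide; open, the fingers measure 114 mm over their backs; the gripper's body (76 mm by 85 mm) begins 54 mm behind the grasp point. The pads swing forward as they close: fully open they stand 13 mm farther back than shut.
Start: joints at [-1.031, 0.255, 0.108, 0, -1.424, -0.285], TCP at [0.139, -0.532, 0.223] pointing down, gripper open.
Joint ranges: [-2.95, 2.95], [-1.21, 1.97], [-1.09, 1.5], [-2.87, 1.71], [-2.94, -0.07], [-3.05, 3.05]. Speed limits (rad/s): [2.57, 2.57, 3.14, 3.14, 3.14, 3.14].

### API

Orientations are given as a 3x3 rotation matrix whose columns are the frame's x, y, z axes.
In Python, from plant import bot, read_camera, get_calibration gives the robot as it stands.
- The arm moves only by the shell command python3 -m jog 'ROWS' [FORCE]. ROWS is JSON, a list of rows, each an object of numbers: "claw": the opening, from -1 (shut) to 1 (fully open), so that 0 is half open; "x", "y", "z": the shift along the tool's x, y, z in mm; "rx", "ry", "rz": the turn, a rotation vector about the tool's x, y, z in rad. A call has exactly 10 rows; each row is the pose to reach, as a shift and turn from the pose commanded when the call began, along the tool's axes at that moment; what a row does not reach only later rows make up. A row lasts 1/10 s, in which the tool goes at most 50 mm and 8.59 degrees, less where a joint would pass 70% of its speed; a pose out of reach is approached as far as the arm can. A call with a gripper value outside its range is refused whole. The fingers move at their own pace and stop on an object; FORCE is the grip in N (left out, the last holds). Time passes only in rows, so rows that repeat a pose let the fingers close, or fill a call up. It gives the time, the measured TCP pose, the force and the opening at its end, in the units of the state.
- bot.get_obs(): the state, without advancing time (a new reading comes with each control period).
- read_camera(name): name is "side" or "top" or "wrist"; returns the picture (384x512x3 uint8, blue, green, red); there is no depth.
- get_calibration(name): a dict with "fx", "fy", "cx", "cy" (pixels), "k1" (the pictures are not rectified: a ray, as slopes to the right and down, at radius r is drawn at 1 + k1 r^2 times it, then the intrinsics apply), "position" and "attitude" of the camera in the world. Camera axes: x right, y down, z forward; pixel columns grow to the right and rows downward; lengths in m; the calibration is good to about 2 mm. A picture is of the moment at which its call begins: read the wrist's pose just before it. get_calibration takes no time and is no camera call; for the wrist camera it gives the pose at the moment of the call.
- bot.hand_in(): hands the job in, once; it reports no verdict.
The state is a dict: "clock": time; "qpos": joint angles; "qvel": joint speeds; "effort": joint torques, N m; "tcp_pos": TCP position; "ee_rot": TCP orientation; "ft_force": force on the tool from outside, world axes, zero at the start; "ft_torque": the same for the moment, N m; "grip_width": finger opening in m.
Only numpy, scipy, OpenCV 4.12 (cv2) and the standard library are available. Lean on these libraries where they do the work, as an engineer would, in place of code of your own. Each camera call takes 0.05 s, during which the arm holds its last target.

### The job

Each bin on the blue board has a two-faced flip tag straight in front of it. With a fingertip, gently push over the tags that are wrong, so that every bin that holds something shows green on top and the empty bin shows orange, each tag lying fully over against its stop. Do not pinch the tags, and leave the exhibits in the bins and everything else standing about where they are.

Things in the scene. Friction and masses are not known exactly. Their poses are not given: they have to be found in the camera images.
- board: Pale blue board fixed flat on the bench, 310 (x) x 500 (y) x 8 mm; origin at the centre of its underside, x away from the robot, y to the left. Near its front edge (100 mm towards -x) stand four tag stands in a row along y, 120 mm apart, with one white bin behind each. Letters of tags and of bins are each mixed at random over the four places: a tag need not belong to the bin of its letter.
- tagA (a joint): Flip tag A, a slippery stiff leaf 60 mm wide (along the hinge), 45 mm long, 4 mm thick, 30 g. Joint 0: leans 45 degrees to the left (+y), orange face up; 1.571: leans 45 degrees to the right, green face up; 0.785: upright. It swings freely between two stops and falls over by its weight once past upright. At rest its free edge is 32 mm beside and 32 mm above the hinge line.
- standA: Grey stand fixed on the board, carrying tag A; origin at the centre of its foot's underside, 8 mm above the bench, axes as the board's. Foot 88 (x) x 36 (y) x 4 mm. The tag's hinge line runs along x, 18 mm above this origin; the tag is centred on it. Two posts 34 to 40 mm either side of the origin along x reach 26 mm above it. The board beside the stand is free.
- tagB (a joint): Flip tag B, a slippery stiff leaf 60 mm wide (along the hinge), 45 mm long, 4 mm thick, 30 g. Joint 0: leans 45 degrees to the left (+y), orange face up; 1.571: leans 45 degrees to the right, green face up; 0.785: upright. It swings freely between two stops and falls over by its weight once past upright. At rest its free edge is 32 mm beside and 32 mm above the hinge line.
- standB: Grey stand fixed on the board, carrying tag B; origin at the centre of its foot's underside, 8 mm above the bench, axes as the board's. Foot 88 (x) x 36 (y) x 4 mm. The tag's hinge line runs along x, 18 mm above this origin; the tag is centred on it. Two posts 34 to 40 mm either side of the origin along x reach 26 mm above it. The board beside the stand is free.
- tagC (a joint): Flip tag C, a slippery stiff leaf 60 mm wide (along the hinge), 45 mm long, 4 mm thick, 30 g. Joint 0: leans 45 degrees to the left (+y), orange face up; 1.571: leans 45 degrees to the right, green face up; 0.785: upright. It swings freely between two stops and falls over by its weight once past upright. At rest its free edge is 32 mm beside and 32 mm above the hinge line.
- standC: Grey stand fixed on the board, carrying tag C; origin at the centre of its foot's underside, 8 mm above the bench, axes as the board's. Foot 88 (x) x 36 (y) x 4 mm. The tag's hinge line runs along x, 18 mm above this origin; the tag is centred on it. Two posts 34 to 40 mm either side of the origin along x reach 26 mm above it. The board beside the stand is free.
- tagD (a joint): Flip tag D, a slippery stiff leaf 60 mm wide (along the hinge), 45 mm long, 4 mm thick, 30 g. Joint 0: leans 45 degrees to the left (+y), orange face up; 1.571: leans 45 degrees to the right, green face up; 0.785: upright. It swings freely between two stops and falls over by its weight once past upright. At rest its free edge is 32 mm beside and 32 mm above the hinge line.
- standD: Grey stand fixed on the board, carrying tag D; origin at the centre of its foot's underside, 8 mm above the bench, axes as the board's. Foot 88 (x) x 36 (y) x 4 mm. The tag's hinge line runs along x, 18 mm above this origin; the tag is centred on it. Two posts 34 to 40 mm either side of the origin along x reach 26 mm above it. The board beside the stand is free.
- binA_front (a point): Middle of the top of the front wall of bin A, a fixed open white bin 150 (x) x 100 (y) x 36 mm, walls 4 mm; 44 mm above the bench. The bin's centre is 75 mm from it along the board's +x; the stand of its tag is 85 mm straight in front (-x), other stands 147 mm or more away. Three bins hold one exhibit each (hammer, pot, carton) near the middle; one is empty.
- binB_front (a point): Middle of the top of the front wall of bin B, a fixed open white bin 150 (x) x 100 (y) x 36 mm, walls 4 mm; 44 mm above the bench. The bin's centre is 75 mm from it along the board's +x; the stand of its tag is 85 mm straight in front (-x), other stands 147 mm or more away. Three bins hold one exhibit each (hammer, pot, carton) near the middle; one is empty.
- binC_front (a point): Middle of the top of the front wall of bin C, a fixed open white bin 150 (x) x 100 (y) x 36 mm, walls 4 mm; 44 mm above the bench. The bin's centre is 75 mm from it along the board's +x; the stand of its tag is 85 mm straight in front (-x), other stands 147 mm or more away. Three bins hold one exhibit each (hammer, pot, carton) near the middle; one is empty.
- binD_front (a point): Middle of the top of the front wall of bin D, a fixed open white bin 150 (x) x 100 (y) x 36 mm, walls 4 mm; 44 mm above the bench. The bin's centre is 75 mm from it along the board's +x; the stand of its tag is 85 mm straight in front (-x), other stands 147 mm or more away. Three bins hold one exhibit each (hammer, pot, carton) near the middle; one is empty.
- hammer: Small hammer, 125 mm long, lying in one of the bins; origin on its underside near the middle, x along the handle. An exhibit: not to be moved.
- pot_c (a point): Centre of a small closed amber pot with black lid, 54 mm across, 50 mm high, standing in one of the bins. An exhibit: not to be moved.
- carton: Brown carton 90 x 60 x 40 mm lying in one of the bins; origin at the centre of its underside. An exhibit: not to be moved.
- vial1: Small amber vial with a blue cap, 22 mm across, 42 mm high, standing on the board in the gap between the row of tags and the bins, about half-way between two bays; origin at the centre of its underside. Leave alone.
- vial2: Small clear vial with a blue cap, 22 mm across, 42 mm high, standing on the board in the gap between the row of tags and the bins, about half-way between two bays; origin at the centre of its underside. Leave alone.
- brush: Brush about 160 mm long lying on the bench near the robot, on the right; origin on its underside. Leave alone.
- spray: White bottle with red cap, 60 mm across, 160 mm high, on the bench to the left; origin at the centre of its underside. Leave alone.
- loupe: Black loupe, 48 mm across, 34 mm high, on the bench near the robot, on the left; origin at the centre of its underside. Leave alone.
- dish: Glass dish 90 mm across, 16 mm high, on the bench to the right; origin at the centre of its underside. Leave alone.

How it is judged:
At the end, for the whole second after the job is handed in: For each of the three bins with an exhibit the tag in front rests green face up (joint over 1.45 of 1.571 rad); the tag in front of the empty bin rests orange face up (joint under 0.12 rad) (((horizontal distance between standA and binD_front above 0.115 m and value of joint tagA above 1.45 rad) or (horizontal distance between standA and binD_front below 0.115 m and value of joint tagA below 0.12 rad)) and ((horizontal distance between standB and binD_front above 0.115 m and value of joint tagB above 1.45 rad) or (horizontal distance between standB and binD_front below 0.115 m and value of joint tagB below 0.12 rad)) and ((horizontal distance between standC and binD_front above 0.115 m and value of joint tagC above 1.45 rad) or (horizontal distance between standC and binD_front below 0.115 m and value of joint tagC below 0.12 rad)) and ((horizontal distance between standD and binD_front above 0.115 m and value of joint tagD above 1.45 rad) or (horizontal distance between standD and binD_front below 0.115 m and value of joint tagD below 0.12 rad))); the robot touches nothing.
It fails at once if an exhibit or a bystander is shifted, carried or lifted by more than 15 mm (distance of any of hammer, pot_c, carton, vial1, vial2, brush, spray, loupe, dish from where it was at the start of the episode above 0.015 m).
It fails at once if a bystander standing on the bench or the board, or the pot, is tipped over (angle between any of vial1, vial2, spray, loupe, dish, pot_c's own z axis and vertical above 0.5 rad).
It fails at once if a tag is pinched or forced: the fingers bear on it or its stand with more than 20 N (contact force between the fingers and standA above 20 N or contact force between the fingers and standB above 20 N or contact force between the fingers and standC above 20 N or contact force between the fingers and standD above 20 N).
It also fails if it takes over 48 s, if anything falls off the work surface, if the arm or the gripper's body presses on something with over 40 N, if the wrist force passes 120 N, or if a joint passes its speed limit or range.

## Working session

There is one attempt and no reset: what is moved stays moved. The work goes in short steps, Python scripts to look and compute and a shell command to move; the robot and the scene stay as the last step left them, time stands still between calls to the robot, and variables do not carry over. Pictures are saved under pics/ and viewed, and the job is handed in when it is done.

```bash
mkdir -p pics; ls; python3 - <<'E'
from plant import bot, read_camera, get_calibration
import cv2
for n in ["top","side"]:
    im=read_camera(n); cv2.imwrite(f"pics/{n}0.png",im); c=get_calibration(n); print(n,c)
o=bot.get_obs(); print(o)
E
```

```text
pics
top {'fx': 472.2107750531167, 'fy': 472.2107750531167, 'cx': 260.98324007086404, 'cy': 198.06754301796724, 'k1': -0.029045005347295993, 'position': array([ 0.28767498, -0.02063343,  1.87822382]), 'attitude': array([[-0.01412966, -0.99297052,  0.11751557],
       [-0.99983403,  0.01538257,  0.00976149],
       [-0.01150057, -0.11735814, -0.99302306]])}
side {'fx': 421.8273854832164, 'fy': 421.8273854832164, 'cx': 254.49904514804732, 'cy': 183.61312928922055, 'k1': -0.012978700614742825, 'position': array([0.17932446, 0.88666896, 1.17910916]), 'attitude': array([[-0.94400268, -0.24941968,  0.21598327],
       [-0.32993449,  0.71655295, -0.61456904],
       [-0.00147784, -0.65141515, -0.75872005]])}
{'clock': 0.1, 'qpos': array([-1.03141049e+00,  2.55709447e-01,  1.07148153e-01, -3.86183408e-04,
       -1.42395885e+00, -2.84602745e-01]), 'qvel': array([ 1.40592177e-03, -9.75902686e-04,  3.58799503e-03,  2.27019284e-03,
       -4.14693823e-05,  1.93586867e-04]), 'effort': array([-2.50091936e-03, -3.87605524e+01,  2.38471287e+01,  5.37790552e+00,
       -3.87289110e-03,  1.98205825e-07]), 'tcp_pos': array([ 0.13854032, -0.5317848 ,  0.22238599]), 'ee_rot': array([[-2.51980023e-01,  9.67732276e-01, -5.57575674e-04],
       [ 9.67730833e-01,  2.51980612e-01,  1.67528380e-03],
       [ 1.76172446e-03, -1.17445122e-04, -9.99998441e-01]]), 'ft_force': array([ 0.41413521, -0.09455496,  0.24973971]), 'ft_torque': array([ 0.00302975,  0.00927615, -0.0209573 ]), 'grip_width': 0.08541446412622428}
```

View pics/top0.png

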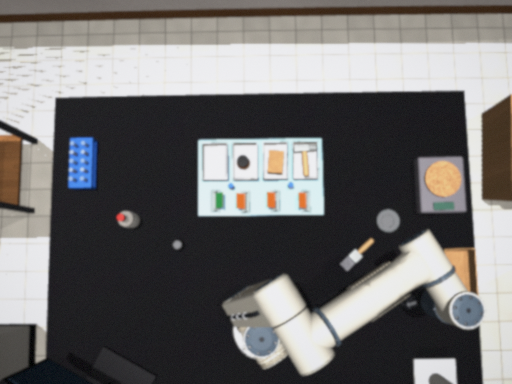

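View pics/side0.png

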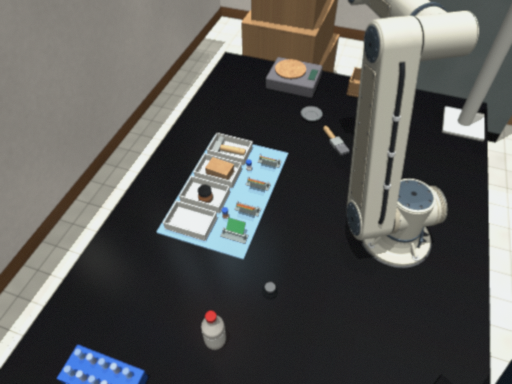

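```bash
python3 - <<'E'
import cv2
t=cv2.imread("pics/top0.png"); cv2.imwrite("pics/top0z.png",cv2.resize(t[130:225,190:335],None,fx=5.5,fy=5.5,interpolation=cv2.INTER_CUBIC))
t=cv2.imread("pics/side0.png"); cv2.imwrite("pics/side0z.png",cv2.resize(t[120:260,150:300],None,fx=4.2,fy=4.2,interpolation=cv2.INTER_CUBIC))
E
```

```text
(no output)
```

View pics/top0z.png

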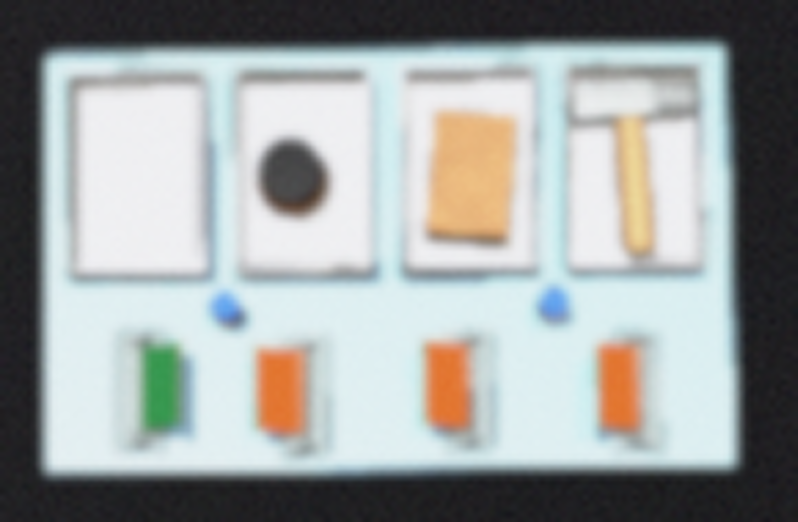

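View pics/side0z.png

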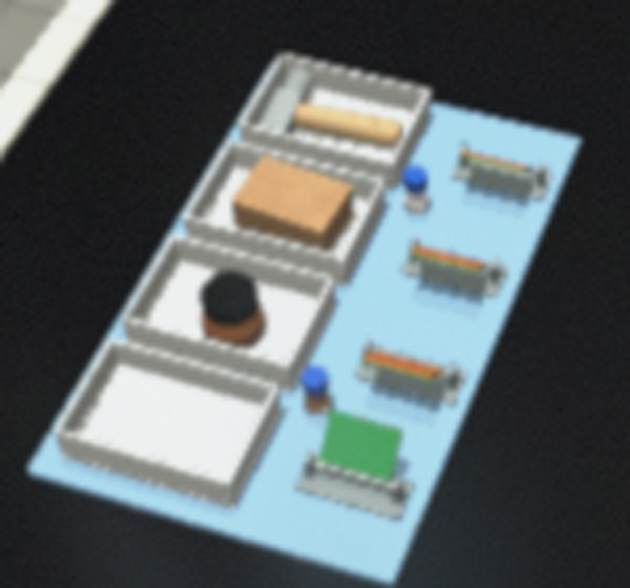

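```bash
cat > h.py <<'E'
import numpy as np, cv2
from plant import bot, read_camera, get_calibration
def ray(c,u,v):
    xd=np.array([(u-c['cx'])/c['fx'],(v-c['cy'])/c['fy']]); s=xd.copy()
    for _ in range(20): s=xd/(1+c['k1']*(s@s))
    d=np.array(c['attitude'])@np.array([s[0],s[1],1]); return np.array(c['position']),d
def unp(c,u,v,z):
    p,d=ray(c,u,v); return p+d*(z-p[2])/d[2]
def proj(c,P):
    q=np.array(c['attitude']).T@(np.asarray(P,float)-c['position']); s=q[:2]/q[2]; s=s*(1+c['k1']*(s@s))
    return np.array([c['fx']*s[0]+c['cx'],c['fy']*s[1]+c['cy']])
def w2t(dw,R): return 1000*R.T@np.asarray(dw)
E
python3 - <<'E'
from h import *
from scipy.optimize import least_squares
c=get_calibration("top")
f=lambda p:(190+(p[0]+.5)/5.5-.5,130+(p[1]+.5)/5.5-.5)
cs=[(42,50),(727,42),(738,467),(43,474)]
loc=np.array([[.155,.25],[.155,-.25],[-.155,-.25],[-.155,.25]])
W=np.array([unp(c,*f(p),.008)[:2] for p in cs]); print(W)
s=get_calibration("side"); g=lambda p:(150+p[0]/4.2-.4,120+p[1]/4.2-.4)
# side: (282,52)?; corners near: (395,582) front-left, (580,135) front-right,(28,470) back-left
S=[(28,470,0),(580,135,2),(395,582,3)]
def T(q,l): 
    a=q[2];return q[:2]+np.array([[np.cos(a),-np.sin(a)],[np.sin(a),np.cos(a)]])@l
def res(q,use):
    r=[]
    if 't' in use: r+=[proj(c,[*T(q,l),.008])-f(p) for p,l in zip(cs,loc)]
    if 's' in use: r+=[proj(s,[*T(q,loc[i]),.008])-g((u,v)) for u,v,i in S]
    return np.array(r).ravel()
for use in ['t','s','ts']:
    r=least_squares(res,[.45,0,0],args=(use,)); print(use,r.x,np.abs(r.fun).max())
q=r.x
for y in [.18,.06,-.06,-.18]: print('stand',T(q,[-.1,y]),'bin front',T(q,[-.015,y]))
for n,p,z in [('vL',(228,308),.05),('vR',(553,304),.05)]: print(n,unp(c,*f(p),z))
for p in [(160,388),(280,390),(447,388),(618,388)]: print('leafmid',unp(c,*f(p),.042))
E
```

```text
[[ 0.75571404  0.25309894]
 [ 0.75315263 -0.25181034]
 [ 0.43948631 -0.25046584]
 [ 0.44198212  0.25171617]]
t [ 0.59747878  0.00060676 -0.00358147] 0.7478042297392733
s [ 0.598356   -0.00614958  0.00350647] 0.5345094248058615
ts [ 5.97446270e-01 -2.33914997e-03  1.30173445e-04] 1.3843918681976959
stand [0.49742284 0.17764783] bin front [0.58242284 0.1776589 ]
stand [0.49743846 0.05764783] bin front [0.58243846 0.0576589 ]
stand [ 0.49745408 -0.06235217] bin front [ 0.58245408 -0.0623411 ]
stand [ 0.4974697  -0.18235217] bin front [ 0.5824697 -0.1823411]
vL [0.55501888 0.11382736 0.05      ]
vR [ 0.55423809 -0.1173637   0.05      ]
leafmid [0.49938089 0.16329596 0.042     ]
leafmid [0.49662832 0.07775409 0.042     ]
leafmid [ 0.49622631 -0.04112764  0.042     ]
leafmid [ 0.49434766 -0.16268986  0.042     ]
```

```bash
python3 -m jog '[{"claw":-1,"x":10,"y":9,"rz":-0.03},{"claw":-1,"x":35,"y":33,"rz":-0.09},{"claw":-1,"x":65,"y":61,"rz":-0.16},{"claw":-1,"x":97,"y":91,"rz":-0.24},{"claw":-1,"x":130,"y":123,"rz":-0.32},{"claw":-1,"x":164,"y":155,"rz":-0.40},{"claw":-1,"x":198,"y":187,"rz":-0.48},{"claw":-1,"x":230,"y":217,"rz":-0.56},{"claw":-1,"x":256,"y":242,"rz":-0.62},{"claw":-1,"x":270,"y":255,"rz":-0.66}]' 20
```

```text
schema error: expected keys claw, x, y, z, rx, ry, rz
```

All keys are needed.

```bash
python3 -m jog '[{"claw":-1,"x":10,"y":9,"z":0,"rx":0,"ry":0,"rz":-0.03},{"claw":-1,"x":35,"y":33,"z":0,"rx":0,"ry":0,"rz":-0.09},{"claw":-1,"x":65,"y":61,"z":0,"rx":0,"ry":0,"rz":-0.16},{"claw":-1,"x":97,"y":91,"z":0,"rx":0,"ry":0,"rz":-0.24},{"claw":-1,"x":130,"y":123,"z":0,"rx":0,"ry":0,"rz":-0.32},{"claw":-1,"x":164,"y":155,"z":0,"rx":0,"ry":0,"rz":-0.40},{"claw":-1,"x":198,"y":187,"z":0,"rx":0,"ry":0,"rz":-0.48},{"claw":-1,"x":230,"y":217,"z":0,"rx":0,"ry":0,"rz":-0.56},{"claw":-1,"x":256,"y":242,"z":0,"rx":0,"ry":0,"rz":-0.62},{"claw":-1,"x":270,"y":255,"z":0,"rx":0,"ry":0,"rz":-0.66}]' 20
```

```text
clock: 1.1
tcp_pos: [0.3178, -0.204, 0.2231]
ee_rot: [[-0.796, 0.605, 0.001], [0.605, 0.796, 0.001], [-0.0, 0.001, -1.0]]
ft_force: [-0.2, -0.9, 0.8]
grip_width: -0.0
```

```bash
python3 -m jog '[{"claw":-1,"x":2,"y":14,"z":0,"rx":0,"ry":0,"rz":-0.03},{"claw":-1,"x":7,"y":49,"z":0,"rx":0,"ry":0,"rz":-0.09},{"claw":-1,"x":13,"y":90,"z":0,"rx":0,"ry":0,"rz":-0.16},{"claw":-1,"x":20,"y":135,"z":0,"rx":0,"ry":0,"rz":-0.24},{"claw":-1,"x":26,"y":180,"z":0,"rx":0,"ry":0,"rz":-0.32},{"claw":-1,"x":33,"y":225,"z":0,"rx":0,"ry":0,"rz":-0.40},{"claw":-1,"x":40,"y":270,"z":0,"rx":0,"ry":0,"rz":-0.48},{"claw":-1,"x":46,"y":315,"z":0,"rx":0,"ry":0,"rz":-0.56},{"claw":-1,"x":51,"y":348,"z":0,"rx":0,"ry":0,"rz":-0.62},{"claw":-1,"x":53,"y":365,"z":0,"rx":0,"ry":0,"rz":-0.65}]'
python3 - <<'E'
from h import *
print(bot.get_obs()['tcp_pos'],bot.get_obs()['ee_rot'])
c=get_calibration("wrist"); print(c)
cv2.imwrite("pics/w1.png",cv2.resize(read_camera("wrist"),None,fx=1.5,fy=1.5))
E
```

```text
clock: 2.1
tcp_pos: [0.498, 0.1175, 0.2223]
ee_rot: [[-1.0, 0.001, -0.001], [0.001, 1.0, -0.0], [0.001, -0.0, -1.0]]
ft_force: [0.1, -0.0, 0.4]
grip_width: -0.0
[0.49803969 0.11745802 0.22233907] [[-9.99998590e-01  1.00090967e-03 -1.34876119e-03]
 [ 1.00117081e-03  9.99999480e-01 -1.92952617e-04]
 [ 1.34856736e-03 -1.94302685e-04 -9.99999072e-01]]
{'fx': 303.87580041492896, 'fy': 303.87580041492896, 'cx': 255.80430482208368, 'cy': 194.2320210551598, 'k1': -0.07218914194851273, 'position': array([0.49824248, 0.03332725, 0.37381547]), 'attitude': array([[-9.99997122e-01,  3.28755371e-04, -2.37641352e-03],
       [-4.64528228e-04,  9.45284936e-01,  3.26245574e-01],
       [ 2.35364288e-03,  3.26245739e-01, -9.45282063e-01]])}
```

View pics/w1.png

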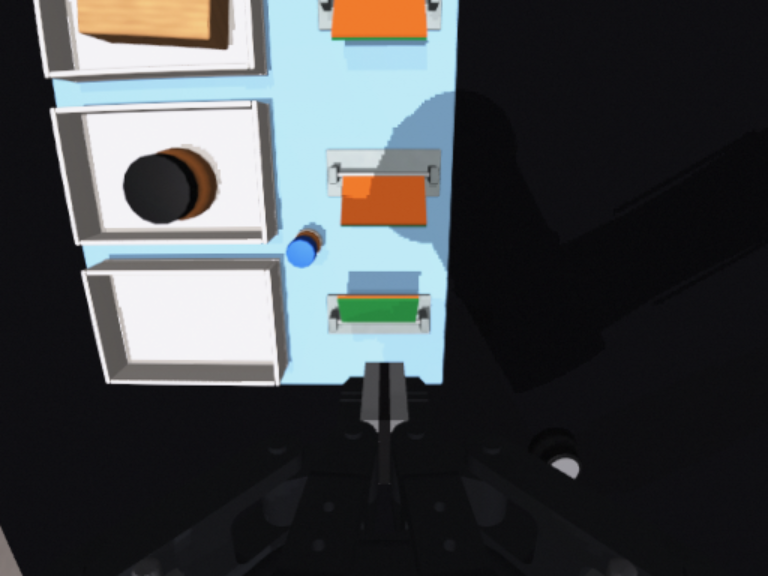

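```bash
python3 - <<'E'
from h import *
c=get_calibration("wrist"); f=lambda u,v:((u+.5)/1.5-.5,(v+.5)/1.5-.5)
for n,u,v,z in [('foot2',326,149,.012),('foot2',441,149,.012),('foot2',441,196,.012),('foot2',326,196,.012),('foot1',326,333,.012),('foot1',431,333,.012),('tag1 edge',379,296,.058),('tag2 edge',384,224,.058),('tag3 edge',380,38,.058),('vial cap',302,252,.05)]:
    print(n,np.round(unp(c,*f(u,v),z),4))
E
```

```text
foot2 [0.5424 0.0437 0.012 ]
foot2 [0.4547 0.0436 0.012 ]
foot2 [0.4534 0.0793 0.012 ]
foot2 [0.5437 0.0794 0.012 ]
foot1 [0.5483 0.1968 0.012 ]
foot1 [0.4572 0.1968 0.012 ]
tag1 edge [0.5018 0.1463 0.058 ]
tag2 edge [0.4982 0.093  0.058 ]
tag3 edge [ 0.5009 -0.0252  0.058 ]
vial cap [0.5581 0.1151 0.05  ]
```

```bash
python3 -m jog '[{"claw":-1,"x":0,"y":2,"z":10,"rx":0,"ry":0,"rz":0},{"claw":-1,"x":0,"y":2,"z":30,"rx":0,"ry":0,"rz":0},{"claw":-1,"x":0,"y":2,"z":50,"rx":0,"ry":0,"rz":0},{"claw":-1,"x":0,"y":2,"z":70,"rx":0,"ry":0,"rz":0},{"claw":-1,"x":0,"y":2,"z":90,"rx":0,"ry":0,"rz":0},{"claw":-1,"x":0,"y":2,"z":110,"rx":0,"ry":0,"rz":0},{"claw":-1,"x":0,"y":2,"z":125,"rx":0,"ry":0,"rz":0},{"claw":-1,"x":0,"y":2,"z":138,"rx":0,"ry":0,"rz":0},{"claw":-1,"x":0,"y":2,"z":148,"rx":0,"ry":0,"rz":0},{"claw":-1,"x":0,"y":2,"z":152,"rx":0,"ry":0,"rz":0}]'
python3 - <<'E'
from h import *
cv2.imwrite("pics/w2.png",cv2.resize(read_camera("wrist"),None,fx=1.5,fy=1.5))
t=read_camera("side"); cv2.imwrite("pics/side2.png",cv2.resize(t[120:270,150:350],None,fx=4,fy=4,interpolation=cv2.INTER_CUBIC))
E
```

```text
clock: 3.15
tcp_pos: [0.4969, 0.1158, 0.0702]
ee_rot: [[-1.0, 0.007, -0.002], [0.007, 1.0, -0.001], [0.002, -0.001, -1.0]]
ft_force: [0.5, -0.3, 0.4]
grip_width: 0.0002
```

View pics/w2.png

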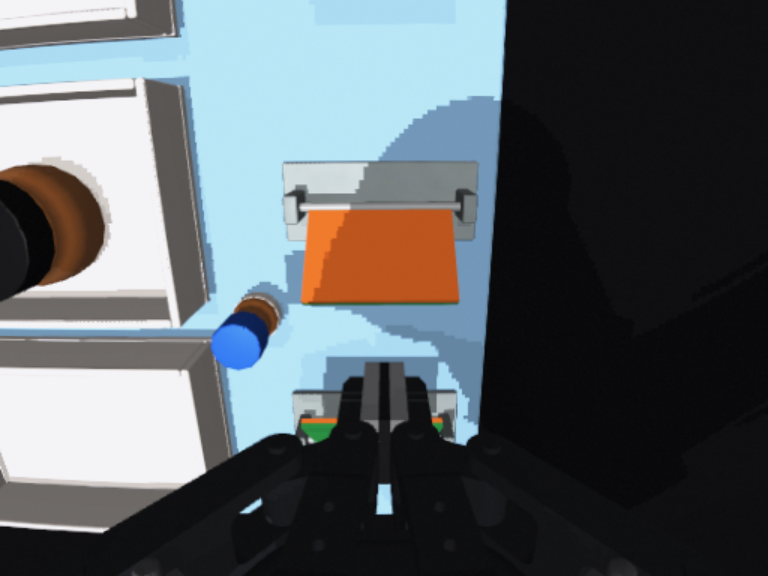

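View pics/side2.png

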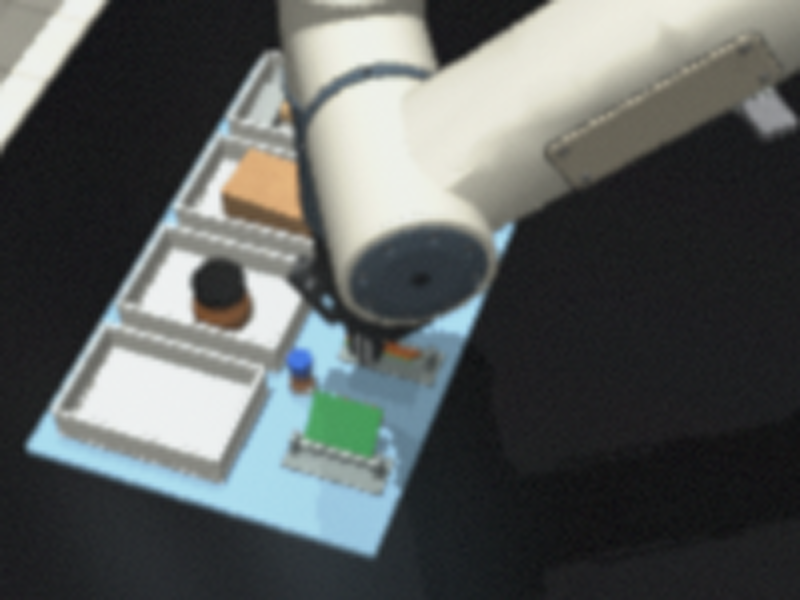

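```bash
python3 -m jog '[{"claw":-1,"x":0,"y":6,"z":0,"rx":0,"ry":0,"rz":0},{"claw":-1,"x":0,"y":12,"z":0,"rx":0,"ry":0,"rz":0},{"claw":-1,"x":0,"y":18,"z":0,"rx":0,"ry":0,"rz":0},{"claw":-1,"x":0,"y":24,"z":0,"rx":0,"ry":0,"rz":0},{"claw":-1,"x":0,"y":31,"z":0,"rx":0,"ry":0,"rz":0},{"claw":-1,"x":0,"y":38,"z":0,"rx":0,"ry":0,"rz":0},{"claw":-1,"x":0,"y":45,"z":0,"rx":0,"ry":0,"rz":0},{"claw":-1,"x":0,"y":52,"z":0,"rx":0,"ry":0,"rz":0},{"claw":-1,"x":0,"y":58,"z":0,"rx":0,"ry":0,"rz":0},{"claw":-1,"x":0,"y":62,"z":0,"rx":0,"ry":0,"rz":0}]'
python3 - <<'E'
from h import *
print(bot.get_obs()['ft_force'])
t=read_camera("side"); cv2.imwrite("pics/side3.png",cv2.resize(t[120:270,150:350],None,fx=4,fy=4,interpolation=cv2.INTER_CUBIC))
E
```

```text
clock: 4.25
tcp_pos: [0.4984, 0.1795, 0.0711]
ee_rot: [[-1.0, 0.006, -0.0], [0.006, 1.0, -0.0], [0.0, -0.0, -1.0]]
ft_force: [0.5, -0.8, 0.5]
grip_width: -0.0003
[ 0.45685212 -0.84128707  0.53298347]
```

View pics/side3.png

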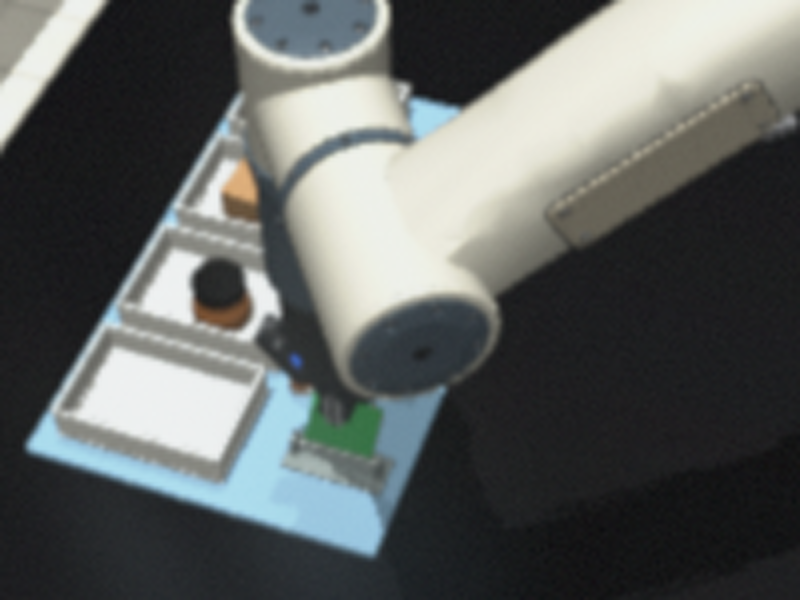

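```bash
python3 - <<'E'
from h import *
s=get_calibration("side")
o=bot.get_obs(); print(o['tcp_pos'],o['clock'])
for P in [o['tcp_pos'],o['tcp_pos']-[0,0,.022],[.5,.18,.026],[.5,.147,.058],[.5,.212,.058],[.5,.18,.071]]:
    u,v=proj(s,P); print(np.round(P,3),(u-150)*4,(v-120)*4)
cv2.imwrite("pics/w3.png",cv2.resize(read_camera("wrist"),None,fx=1.5,fy=1.5))
t=read_camera("side"); cv2.imwrite("pics/side4.png",cv2.resize(t[190:250,200:270],None,fx=9,fy=9,interpolation=cv2.INTER_CUBIC))
E
```

```text
[0.49846714 0.17980921 0.07114649] 4.3
[0.498 0.18  0.071] 334.6262739403892 424.7161679292798
[0.498 0.18  0.049] 335.6913454098783 440.39142774558275
[0.5   0.18  0.026] 334.94895791440274 456.1403386655418
[0.5   0.147 0.058] 348.00598951655536 402.13387893447634
[0.5   0.212 0.058] 318.8112139871323 465.41033985700415
[0.5   0.18  0.071] 332.7518497541572 424.4863444203804
```

View pics/w3.png

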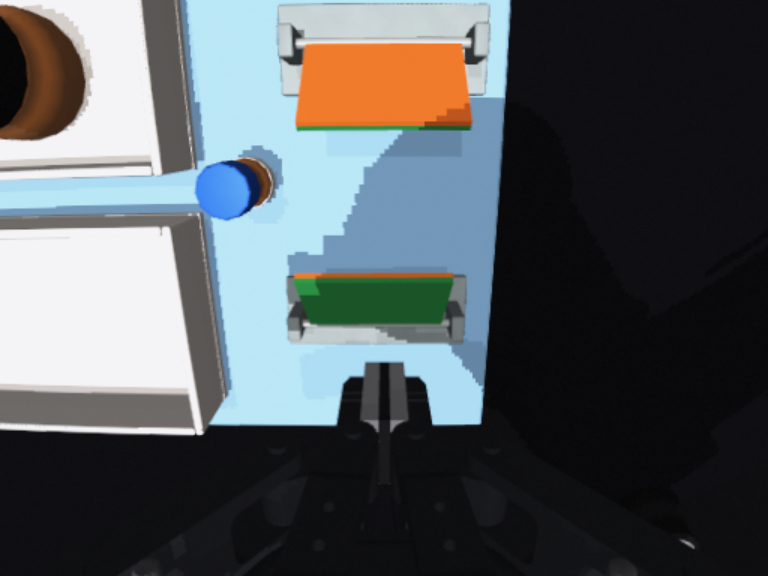

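View pics/side4.png

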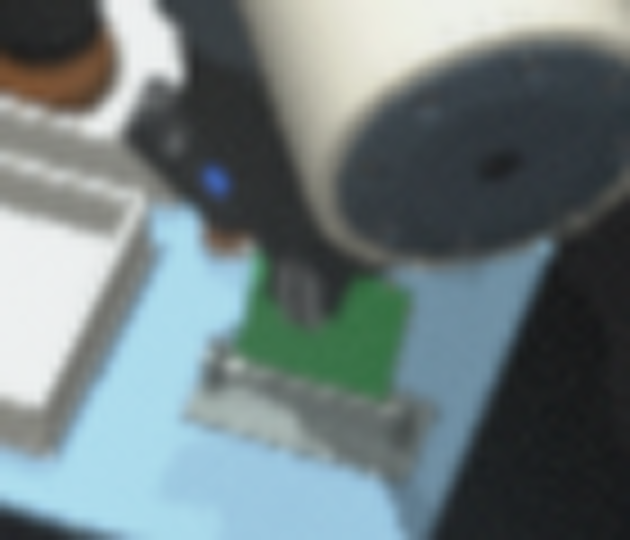

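```bash
python3 - <<'E'
from h import *
c=get_calibration("wrist");o=bot.get_obs(); t=o['tcp_pos'];print(o['clock'],t,c['position'])
for dz in [0.02,.01,0,-.013,-.022,-.03]:
  for dy in [-.011,.011]: print(dz,dy,proj(c,t+[0,dy,dz])*1.5)
f=lambda u,v:((u+.5)/1.5-.5,(v+.5)/1.5-.5)
for n,u,v,z in [('edge1',375,275,.058),('foot1 near',375,343,.012),('foot1 far',375,275,.012),('edge2',384,128,.058),('foot2',380,4,.012)]: print(n,unp(c,*f(u,v),z))
E
```

```text
4.4 [0.49831926 0.17906094 0.07112144] [0.49795219 0.09491778 0.22257836]
0.02 -0.011 [383.04886404 371.91145704]
0.02 0.011 [383.35171181 428.47972723]
0.01 -0.011 [383.05387188 357.70942526]
0.01 0.011 [383.33916186 411.8288417 ]
0 -0.011 [383.05839658 345.09094752]
0 0.011 [383.32800667 396.92340382]
-0.013 -0.011 [383.06365962 330.65395205]
-0.013 0.011 [383.31524054 379.74335863]
-0.022 -0.011 [383.06694874 321.75674601]
-0.022 0.011 [383.3073723  369.08929075]
-0.03 -0.011 [383.06965907 314.49473986]
-0.03 0.011 [383.30095024 360.35621963]
edge1 [0.50134857 0.14509619 0.058     ]
foot1 near [0.50268554 0.19527639 0.012     ]
foot1 far [0.50229787 0.15912116 0.012     ]
edge2 [0.49773307 0.0924153  0.058     ]
foot2 [0.49911211 0.04236238 0.012     ]
```

```bash
python3 -m jog '[{"claw":-1,"x":0,"y":-8,"z":0,"rx":0,"ry":0,"rz":0},{"claw":-1,"x":0,"y":-18,"z":0,"rx":0,"ry":0,"rz":0},{"claw":-1,"x":0,"y":-28,"z":0,"rx":0,"ry":0,"rz":0},{"claw":-1,"x":0,"y":-38,"z":0,"rx":0,"ry":0,"rz":0},{"claw":-1,"x":0,"y":-48,"z":0,"rx":0,"ry":0,"rz":0},{"claw":-1,"x":0,"y":-56,"z":0,"rx":0,"ry":0,"rz":0},{"claw":-1,"x":0,"y":-60,"z":0,"rx":0,"ry":0,"rz":0},{"claw":-1,"x":0,"y":-60,"z":6,"rx":0,"ry":0,"rz":0},{"claw":-1,"x":0,"y":-60,"z":14,"rx":0,"ry":0,"rz":0},{"claw":-1,"x":0,"y":-60,"z":20,"rx":0,"ry":0,"rz":0}]'
python3 - <<'E'
from h import *
o=bot.get_obs(); print(o['ft_force'],o['tcp_pos'],o['ee_rot'][:,2])
cv2.imwrite("pics/w4.png",cv2.resize(read_camera("wrist"),None,fx=1.5,fy=1.5))
t=read_camera("side"); cv2.imwrite("pics/side5.png",cv2.resize(t[180:250,200:270],None,fx=8,fy=8,interpolation=cv2.INTER_CUBIC))
E
```

```text
clock: 5.4
tcp_pos: [0.4976, 0.119, 0.05]
ee_rot: [[-1.0, 0.006, -0.001], [0.006, 1.0, -0.0], [0.001, -0.0, -1.0]]
ft_force: [-1.0, -0.3, -0.2]
grip_width: -0.0001
[-0.95421593 -0.26552939 -0.16180109] [0.49758506 0.11900083 0.05004847] [-1.06592775e-03 -3.71331304e-04 -9.99999363e-01]
```

View pics/w4.png

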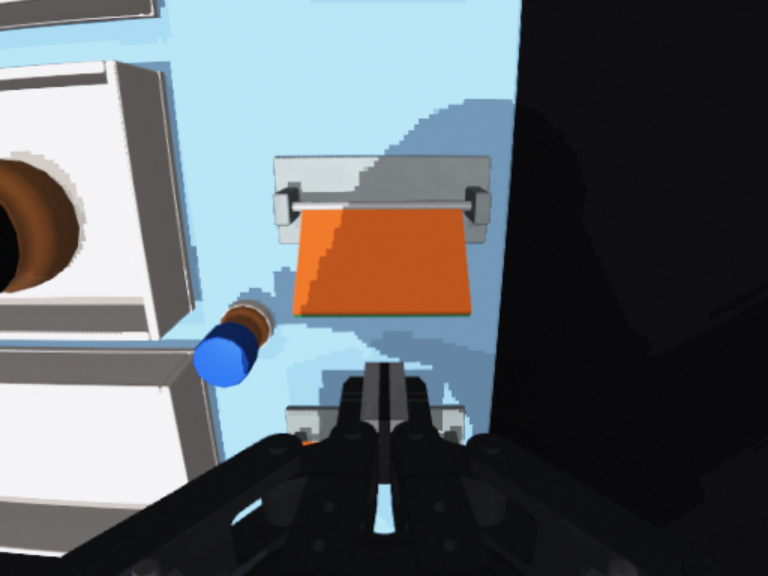

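View pics/side5.png

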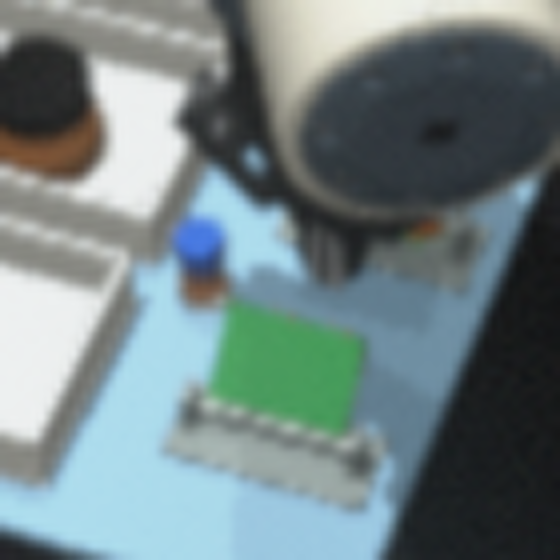

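```bash
python3 - <<'E'
from h import *
s=get_calibration("side")
for y in [.108,.119,.130]:
  for z in [.028,.04,.05,.06,.07]: print(y,z,np.round((proj(s,[.4976,y,z])-[200,180])*8))
# leaf edge check
print((proj(s,[.53,.147,.058])-[200,180])*8,(proj(s,[.47,.147,.058])-[200,180])*8)
E
```

```text
0.108 0.028 [337. 296.]
0.108 0.04 [336. 279.]
0.108 0.05 [335. 265.]
0.108 0.06 [335. 250.]
0.108 0.07 [334. 236.]
0.119 0.028 [327. 316.]
0.119 0.04 [327. 299.]
0.119 0.05 [326. 285.]
0.119 0.06 [325. 271.]
0.119 0.07 [325. 256.]
0.13 0.028 [318. 336.]
0.13 0.04 [317. 320.]
0.13 0.05 [317. 305.]
0.13 0.06 [316. 291.]
0.13 0.07 [315. 277.]
[227.47339854 304.59464147] [365.20267633 344.12411006]
```

```bash
python3 -m jog '[{"claw":-1,"x":0,"y":0,"z":3,"rx":0,"ry":0,"rz":0},{"claw":-1,"x":0,"y":0,"z":6,"rx":0,"ry":0,"rz":0},{"claw":-1,"x":0,"y":0,"z":9,"rx":0,"ry":0,"rz":0},{"claw":-1,"x":0,"y":0,"z":12,"rx":0,"ry":0,"rz":0},{"claw":-1,"x":0,"y":0,"z":14,"rx":0,"ry":0,"rz":0},{"claw":-1,"x":0,"y":5,"z":14,"rx":0,"ry":0,"rz":0},{"claw":-1,"x":0,"y":10,"z":14,"rx":0,"ry":0,"rz":0},{"claw":-1,"x":0,"y":15,"z":14,"rx":0,"ry":0,"rz":0},{"claw":-1,"x":0,"y":20,"z":14,"rx":0,"ry":0,"rz":0},{"claw":-1,"x":0,"y":24,"z":14,"rx":0,"ry":0,"rz":0}]'
python3 - <<'E'
from h import *
o=bot.get_obs(); print(o['ft_force'],o['tcp_pos'],o['ee_rot'][:,2])
t=read_camera("side"); cv2.imwrite("pics/side6.png",cv2.resize(t[180:250,200:270],None,fx=8,fy=8,interpolation=cv2.INTER_CUBIC))
E
```

```text
clock: 6.5
tcp_pos: [0.4982, 0.1435, 0.0373]
ee_rot: [[-1.0, 0.006, 0.0], [0.006, 1.0, 0.0], [-0.0, 0.0, -1.0]]
ft_force: [0.5, -0.0, -0.6]
grip_width: -0.0002
[ 0.49474438 -0.01883271 -0.63683588] [0.49823861 0.14348727 0.03727886] [ 1.96452050e-04  9.59735625e-05 -9.99999976e-01]
```

View pics/side6.png

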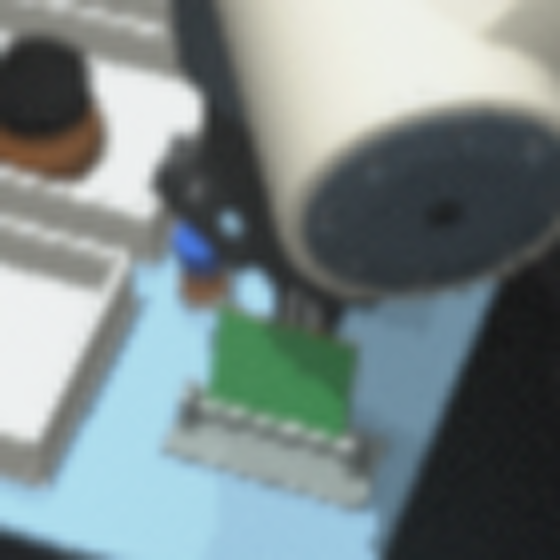

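```bash
python3 -m jog '[{"claw":-1,"x":0,"y":4,"z":0,"rx":0,"ry":0,"rz":0},{"claw":-1,"x":0,"y":8,"z":0,"rx":0,"ry":0,"rz":0},{"claw":-1,"x":0,"y":12,"z":0,"rx":0,"ry":0,"rz":0},{"claw":-1,"x":0,"y":14,"z":0,"rx":0,"ry":0,"rz":0},{"claw":-1,"x":0,"y":16,"z":0,"rx":0,"ry":0,"rz":0},{"claw":-1,"x":0,"y":18,"z":0,"rx":0,"ry":0,"rz":0},{"claw":-1,"x":0,"y":20,"z":0,"rx":0,"ry":0,"rz":0},{"claw":-1,"x":0,"y":20,"z":0,"rx":0,"ry":0,"rz":0},{"claw":-1,"x":0,"y":20,"z":0,"rx":0,"ry":0,"rz":0},{"claw":-1,"x":0,"y":20,"z":0,"rx":0,"ry":0,"rz":0}]'
python3 - <<'E'
from h import *
o=bot.get_obs(); print(o['ft_force'],o['tcp_pos'],o['ee_rot'][:,2])
t=read_camera("side"); cv2.imwrite("pics/side7.png",cv2.resize(t[180:250,200:270],None,fx=8,fy=8,interpolation=cv2.INTER_CUBIC))
E
```

```text
clock: 7.55
tcp_pos: [0.4982, 0.1628, 0.0372]
ee_rot: [[-1.0, 0.006, -0.0], [0.006, 1.0, -0.0], [0.0, -0.0, -1.0]]
ft_force: [-0.2, -0.1, 0.5]
grip_width: -0.0001
[-0.20127247 -0.14892634  0.51743612] [0.49824857 0.16282569 0.03716983] [-8.44157996e-05 -2.38515023e-05 -9.99999996e-01]
```

View pics/side7.png

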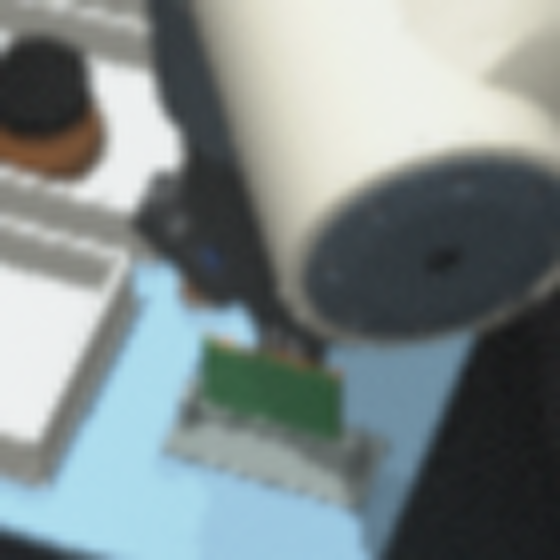

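```bash
python3 -m jog '[{"claw":-1,"x":0,"y":2,"z":0,"rx":0,"ry":0,"rz":0},{"claw":-1,"x":0,"y":4,"z":0,"rx":0,"ry":0,"rz":0},{"claw":-1,"x":0,"y":6,"z":0,"rx":0,"ry":0,"rz":0},{"claw":-1,"x":0,"y":8,"z":0,"rx":0,"ry":0,"rz":0},{"claw":-1,"x":0,"y":10,"z":0,"rx":0,"ry":0,"rz":0},{"claw":-1,"x":0,"y":12,"z":0,"rx":0,"ry":0,"rz":0},{"claw":-1,"x":0,"y":14,"z":0,"rx":0,"ry":0,"rz":0},{"claw":-1,"x":0,"y":16,"z":0,"rx":0,"ry":0,"rz":0},{"claw":-1,"x":0,"y":18,"z":0,"rx":0,"ry":0,"rz":0},{"claw":-1,"x":0,"y":18,"z":0,"rx":0,"ry":0,"rz":0}]'
python3 - <<'E'
from h import *
o=bot.get_obs(); print(o['ft_force'],o['tcp_pos'],o['ee_rot'][:,2])
t=read_camera("side"); cv2.imwrite("pics/side8.png",cv2.resize(t[180:250,200:270],None,fx=8,fy=8,interpolation=cv2.INTER_CUBIC))
E
```

```text
clock: 8.6
tcp_pos: [0.4984, 0.1811, 0.0372]
ee_rot: [[-1.0, 0.006, 0.0], [0.006, 1.0, 0.0], [-0.0, 0.0, -1.0]]
ft_force: [-0.3, -0.0, -0.1]
grip_width: 0.0001
[-0.2825006  -0.02714691 -0.11589088] [0.49839864 0.18113589 0.0371577 ] [ 8.65831759e-06  1.87078633e-05 -1.00000000e+00]
```

View pics/side8.png

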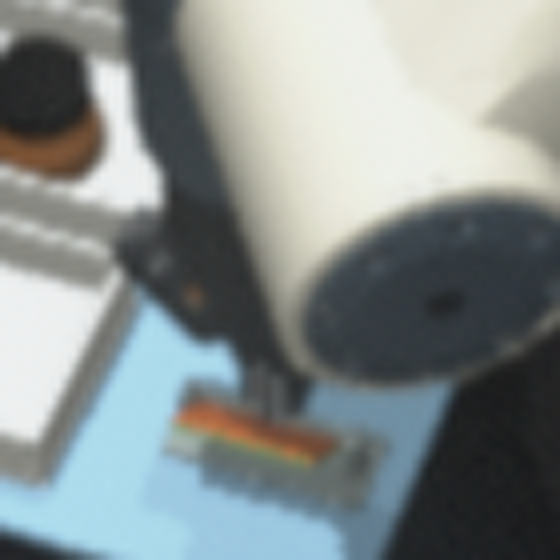

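```bash
python3 -m jog '[{"claw":-1,"x":0,"y":-6,"z":0,"rx":0,"ry":0,"rz":0},{"claw":-1,"x":0,"y":-18,"z":0,"rx":0,"ry":0,"rz":0},{"claw":-1,"x":0,"y":-30,"z":0,"rx":0,"ry":0,"rz":0},{"claw":-1,"x":0,"y":-42,"z":0,"rx":0,"ry":0,"rz":0},{"claw":-1,"x":0,"y":-54,"z":0,"rx":0,"ry":0,"rz":0},{"claw":-1,"x":0,"y":-64,"z":0,"rx":0,"ry":0,"rz":0},{"claw":-1,"x":0,"y":-70,"z":0,"rx":0,"ry":0,"rz":0},{"claw":-1,"x":0,"y":-74,"z":0,"rx":0,"ry":0,"rz":0},{"claw":-1,"x":0,"y":-78,"z":0,"rx":0,"ry":0,"rz":0},{"claw":-1,"x":0,"y":-82,"z":0,"rx":0,"ry":0,"rz":0}]'
python3 -m jog '[{"claw":-1,"x":0,"y":-4,"z":0,"rx":0,"ry":0,"rz":0},{"claw":-1,"x":0,"y":-8,"z":0,"rx":0,"ry":0,"rz":0},{"claw":-1,"x":0,"y":-12,"z":0,"rx":0,"ry":0,"rz":0},{"claw":-1,"x":0,"y":-16,"z":0,"rx":0,"ry":0,"rz":0},{"claw":-1,"x":0,"y":-20,"z":0,"rx":0,"ry":0,"rz":0},{"claw":-1,"x":0,"y":-24,"z":0,"rx":0,"ry":0,"rz":0},{"claw":-1,"x":0,"y":-28,"z":0,"rx":0,"ry":0,"rz":0},{"claw":-1,"x":0,"y":-32,"z":0,"rx":0,"ry":0,"rz":0},{"claw":-1,"x":0,"y":-36,"z":0,"rx":0,"ry":0,"rz":0},{"claw":-1,"x":0,"y":-40,"z":0,"rx":0,"ry":0,"rz":0}]'
python3 - <<'E'
from h import *
o=bot.get_obs(); print(o['ft_force'],o['tcp_pos'])
cv2.imwrite("pics/w9.png",cv2.resize(read_camera("wrist"),None,fx=1.5,fy=1.5))
t=read_camera("side"); cv2.imwrite("pics/side9.png",cv2.resize(t[160:250,180:290],None,fx=6,fy=6,interpolation=cv2.INTER_CUBIC))
E
```

```text
clock: 9.65
tcp_pos: [0.498, 0.0989, 0.0372]
ee_rot: [[-1.0, 0.006, 0.0], [0.006, 1.0, 0.0], [-0.0, 0.0, -1.0]]
ft_force: [0.2, 1.0, 0.4]
grip_width: 0.0001
clock: 10.65
tcp_pos: [0.4977, 0.0586, 0.0372]
ee_rot: [[-1.0, 0.006, 0.0], [0.006, 1.0, -0.0], [-0.0, -0.0, -1.0]]
ft_force: [0.7, 0.4, 0.0]
grip_width: -0.0
[0.6637997  0.41780272 0.02886936] [0.49767613 0.05855266 0.03719167]
```

View pics/side9.png

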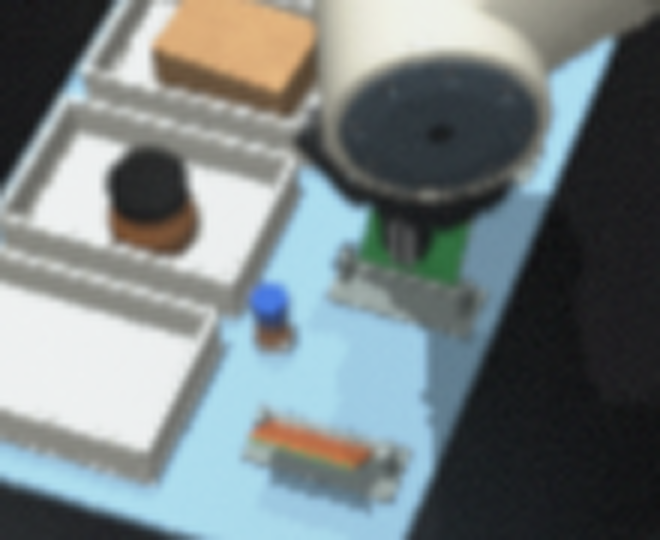

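View pics/w9.png

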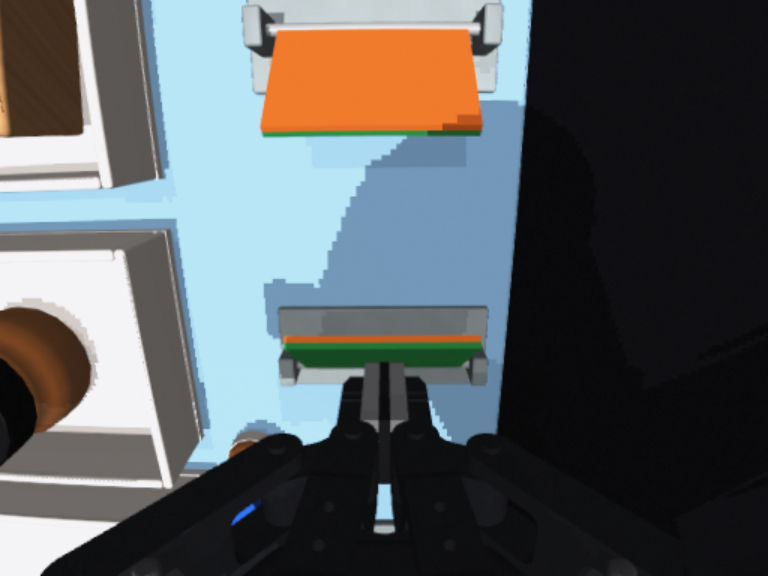

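```bash
python3 -m jog '[{"claw":-1,"x":0,"y":3,"z":-6,"rx":0,"ry":0,"rz":0},{"claw":-1,"x":0,"y":3,"z":-22,"rx":0,"ry":0,"rz":0},{"claw":-1,"x":0,"y":3,"z":-38,"rx":0,"ry":0,"rz":0},{"claw":-1,"x":0,"y":3,"z":-50,"rx":0,"ry":0,"rz":0},{"claw":-1,"x":0,"y":-4,"z":-52,"rx":0,"ry":0,"rz":0},{"claw":-1,"x":0,"y":-18,"z":-52,"rx":0,"ry":0,"rz":0},{"claw":-1,"x":0,"y":-34,"z":-52,"rx":0,"ry":0,"rz":0},{"claw":-1,"x":0,"y":-50,"z":-52,"rx":0,"ry":0,"rz":0},{"claw":-1,"x":0,"y":-59,"z":-52,"rx":0,"ry":0,"rz":0},{"claw":-1,"x":0,"y":-59,"z":-52,"rx":0,"ry":0,"rz":0}]'
python3 - <<'E'
from h import *
o=bot.get_obs(); print(o['ft_force'],o['tcp_pos'])
cv2.imwrite("pics/w10.png",cv2.resize(read_camera("wrist"),None,fx=1.5,fy=1.5))
t=read_camera("side"); cv2.imwrite("pics/side10.png",cv2.resize(t[160:250,180:290],None,fx=6,fy=6,interpolation=cv2.INTER_CUBIC))
E
```

```text
clock: 11.75
tcp_pos: [0.4967, -0.0015, 0.0886]
ee_rot: [[-1.0, 0.008, -0.001], [0.008, 1.0, -0.0], [0.001, -0.0, -1.0]]
ft_force: [0.1, 0.3, 0.3]
grip_width: 0.0006
[0.07973091 0.25514383 0.29795806] [ 0.49673389 -0.00153466  0.08856746]
```

View pics/side10.png

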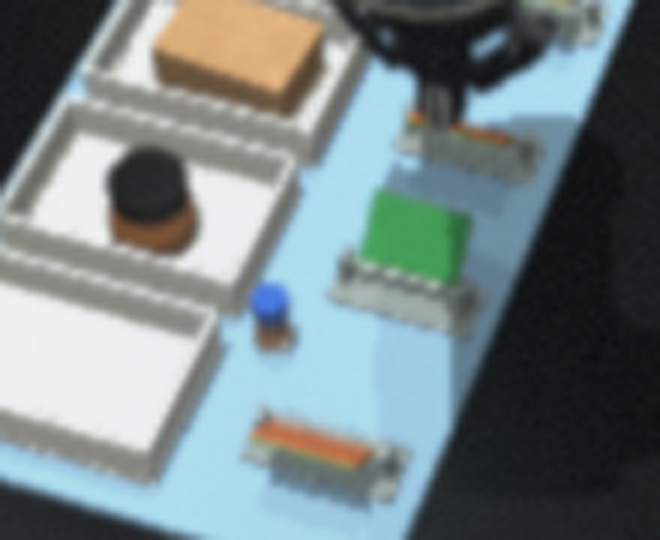

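View pics/w10.png

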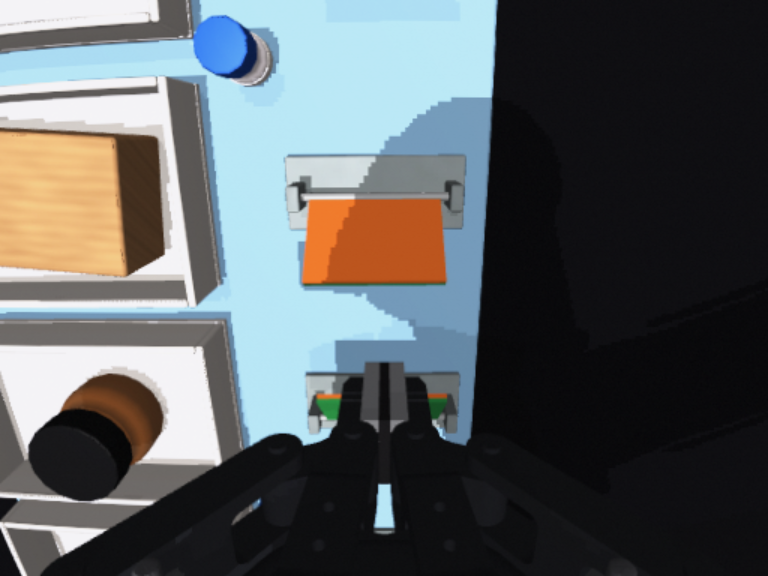

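```bash
python3 -m jog '[{"claw":-1,"x":0,"y":1,"z":6,"rx":0,"ry":0,"rz":0},{"claw":-1,"x":0,"y":1,"z":18,"rx":0,"ry":0,"rz":0},{"claw":-1,"x":0,"y":1,"z":30,"rx":0,"ry":0,"rz":0},{"claw":-1,"x":0,"y":1,"z":42,"rx":0,"ry":0,"rz":0},{"claw":-1,"x":0,"y":0,"z":51,"rx":0,"ry":0,"rz":0},{"claw":-1,"x":0,"y":-4,"z":51,"rx":0,"ry":0,"rz":0},{"claw":-1,"x":0,"y":-8,"z":51,"rx":0,"ry":0,"rz":0},{"claw":-1,"x":0,"y":-12,"z":51,"rx":0,"ry":0,"rz":0},{"claw":-1,"x":0,"y":-16,"z":51,"rx":0,"ry":0,"rz":0},{"claw":-1,"x":0,"y":-20,"z":51,"rx":0,"ry":0,"rz":0}]'
python3 -m jog '[{"claw":-1,"x":0,"y":-4,"z":0,"rx":0,"ry":0,"rz":0},{"claw":-1,"x":0,"y":-8,"z":0,"rx":0,"ry":0,"rz":0},{"claw":-1,"x":0,"y":-12,"z":0,"rx":0,"ry":0,"rz":0},{"claw":-1,"x":0,"y":-16,"z":0,"rx":0,"ry":0,"rz":0},{"claw":-1,"x":0,"y":-20,"z":0,"rx":0,"ry":0,"rz":0},{"claw":-1,"x":0,"y":-24,"z":0,"rx":0,"ry":0,"rz":0},{"claw":-1,"x":0,"y":-28,"z":0,"rx":0,"ry":0,"rz":0},{"claw":-1,"x":0,"y":-32,"z":0,"rx":0,"ry":0,"rz":0},{"claw":-1,"x":0,"y":-36,"z":0,"rx":0,"ry":0,"rz":0},{"claw":-1,"x":0,"y":-40,"z":0,"rx":0,"ry":0,"rz":0}]'
python3 - <<'E'
from h import *
o=bot.get_obs(); print(o['ft_force'],o['tcp_pos'])
cv2.imwrite("pics/w11.png",cv2.resize(read_camera("wrist"),None,fx=1.5,fy=1.5))
E
```

```text
clock: 12.85
tcp_pos: [0.4975, -0.0204, 0.0387]
ee_rot: [[-1.0, 0.006, 0.001], [0.006, 1.0, 0.0], [-0.001, 0.0, -1.0]]
ft_force: [1.4, 0.3, 0.0]
grip_width: 0.0003
clock: 13.85
tcp_pos: [0.4969, -0.0604, 0.0382]
ee_rot: [[-1.0, 0.006, -0.0], [0.006, 1.0, -0.0], [0.0, -0.0, -1.0]]
ft_force: [-0.4, -0.1, 0.1]
grip_width: -0.0001
[-0.38719847 -0.07395086  0.08357896] [ 0.49692932 -0.06044528  0.03816688]
```

View pics/w11.png

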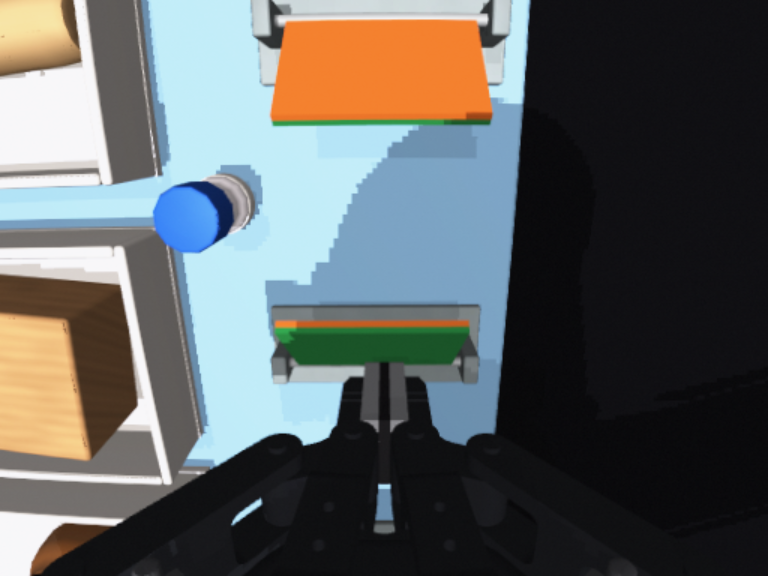

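Tag 3 went over; same again for tag 4.

```bash
python3 -m jog '[{"claw":-1,"x":0,"y":3,"z":-6,"rx":0,"ry":0,"rz":0},{"claw":-1,"x":0,"y":3,"z":-22,"rx":0,"ry":0,"rz":0},{"claw":-1,"x":0,"y":3,"z":-38,"rx":0,"ry":0,"rz":0},{"claw":-1,"x":0,"y":3,"z":-50,"rx":0,"ry":0,"rz":0},{"claw":-1,"x":0,"y":-4,"z":-52,"rx":0,"ry":0,"rz":0},{"claw":-1,"x":0,"y":-18,"z":-52,"rx":0,"ry":0,"rz":0},{"claw":-1,"x":0,"y":-34,"z":-52,"rx":0,"ry":0,"rz":0},{"claw":-1,"x":0,"y":-50,"z":-52,"rx":0,"ry":0,"rz":0},{"claw":-1,"x":0,"y":-59,"z":-52,"rx":0,"ry":0,"rz":0},{"claw":-1,"x":0,"y":-59,"z":-52,"rx":0,"ry":0,"rz":0}]'
python3 - <<'E'
from h import *
o=bot.get_obs(); print(o['ft_force'],o['tcp_pos'])
cv2.imwrite("pics/w12.png",cv2.resize(read_camera("wrist"),None,fx=1.5,fy=1.5))
c=get_calibration("wrist"); print(proj(c,[.498,-.15,.058])*1.5,proj(c,[.498,-.092,.058])*1.5)
E
```

```text
clock: 14.9
tcp_pos: [0.496, -0.1204, 0.0895]
ee_rot: [[-1.0, 0.008, -0.001], [0.008, 1.0, -0.0], [0.001, -0.0, -1.0]]
ft_force: [0.3, -0.0, -0.4]
grip_width: -0.0001
[ 0.25199348 -0.01272306 -0.42549185] [ 0.49600532 -0.12041292  0.08947821]
[378.19917954 270.32211879] [379.47784513 391.1098516 ]
```

View pics/w12.png

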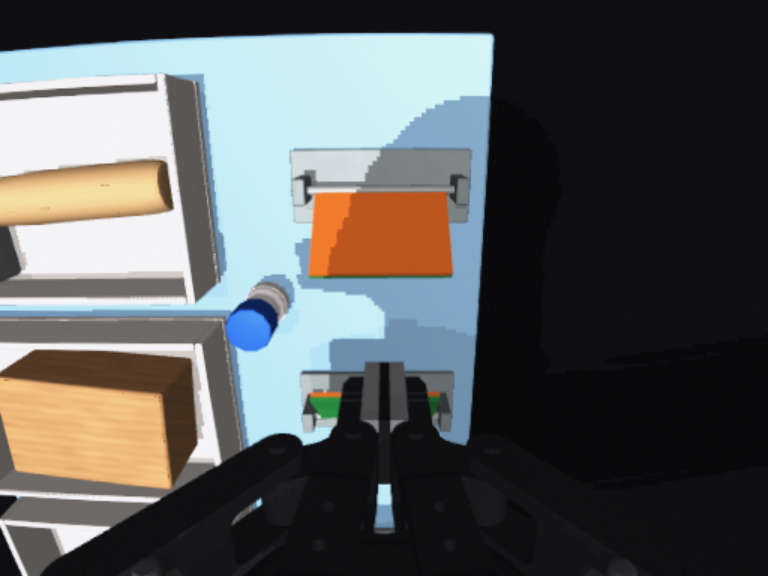

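```bash
python3 -m jog '[{"claw":-1,"x":0,"y":1,"z":6,"rx":0,"ry":0,"rz":0},{"claw":-1,"x":0,"y":1,"z":18,"rx":0,"ry":0,"rz":0},{"claw":-1,"x":0,"y":1,"z":30,"rx":0,"ry":0,"rz":0},{"claw":-1,"x":0,"y":1,"z":42,"rx":0,"ry":0,"rz":0},{"claw":-1,"x":0,"y":0,"z":51,"rx":0,"ry":0,"rz":0},{"claw":-1,"x":0,"y":-4,"z":51,"rx":0,"ry":0,"rz":0},{"claw":-1,"x":0,"y":-8,"z":51,"rx":0,"ry":0,"rz":0},{"claw":-1,"x":0,"y":-12,"z":51,"rx":0,"ry":0,"rz":0},{"claw":-1,"x":0,"y":-16,"z":51,"rx":0,"ry":0,"rz":0},{"claw":-1,"x":0,"y":-20,"z":51,"rx":0,"ry":0,"rz":0}]'
python3 -m jog '[{"claw":-1,"x":0,"y":-4,"z":0,"rx":0,"ry":0,"rz":0},{"claw":-1,"x":0,"y":-8,"z":0,"rx":0,"ry":0,"rz":0},{"claw":-1,"x":0,"y":-12,"z":0,"rx":0,"ry":0,"rz":0},{"claw":-1,"x":0,"y":-16,"z":0,"rx":0,"ry":0,"rz":0},{"claw":-1,"x":0,"y":-20,"z":0,"rx":0,"ry":0,"rz":0},{"claw":-1,"x":0,"y":-24,"z":0,"rx":0,"ry":0,"rz":0},{"claw":-1,"x":0,"y":-28,"z":0,"rx":0,"ry":0,"rz":0},{"claw":-1,"x":0,"y":-32,"z":0,"rx":0,"ry":0,"rz":0},{"claw":-1,"x":0,"y":-36,"z":0,"rx":0,"ry":0,"rz":0},{"claw":-1,"x":0,"y":-40,"z":0,"rx":0,"ry":0,"rz":0}]'
python3 -m jog '[{"claw":-1,"x":0,"y":3,"z":-6,"rx":0,"ry":0,"rz":0},{"claw":-1,"x":0,"y":3,"z":-20,"rx":0,"ry":0,"rz":0},{"claw":-1,"x":0,"y":3,"z":-38,"rx":0,"ry":0,"rz":0},{"claw":-1,"x":0,"y":3,"z":-58,"rx":0,"ry":0,"rz":0},{"claw":-1,"x":0,"y":3,"z":-80,"rx":0,"ry":0,"rz":0},{"claw":-1,"x":10,"y":-10,"z":-105,"rx":0,"ry":0,"rz":0},{"claw":-1,"x":30,"y":-35,"z":-130,"rx":0,"ry":0,"rz":0},{"claw":-1,"x":55,"y":-65,"z":-150,"rx":0,"ry":0,"rz":0},{"claw":-1,"x":75,"y":-90,"z":-160,"rx":0,"ry":0,"rz":0},{"claw":-1,"x":85,"y":-100,"z":-165,"rx":0,"ry":0,"rz":0}]'
python3 - <<'E'
from h import *
t=read_camera("top"); cv2.imwrite("pics/top13.png",cv2.resize(t[110:250,100:420],None,fx=2.5,fy=2.5,interpolation=cv2.INTER_CUBIC))
t=read_camera("side"); cv2.imwrite("pics/side13.png",cv2.resize(t[110:260,150:350],None,fx=4,fy=4,interpolation=cv2.INTER_CUBIC))
E
```

```text
clock: 15.95
tcp_pos: [0.4968, -0.1395, 0.0396]
ee_rot: [[-1.0, 0.006, 0.001], [0.006, 1.0, 0.0], [-0.001, 0.0, -1.0]]
ft_force: [0.7, 0.7, 0.1]
grip_width: -0.0
clock: 16.95
tcp_pos: [0.4962, -0.1794, 0.0392]
ee_rot: [[-1.0, 0.006, -0.0], [0.006, 1.0, -0.0], [0.0, -0.0, -1.0]]
ft_force: [0.2, 0.6, 0.8]
grip_width: -0.0
clock: 17.95
tcp_pos: [0.4097, -0.2801, 0.2061]
ee_rot: [[-1.0, 0.008, 0.002], [0.008, 1.0, -0.001], [-0.002, -0.001, -1.0]]
ft_force: [-0.1, -0.1, 0.0]
grip_width: 0.0002
```

View pics/top13.png

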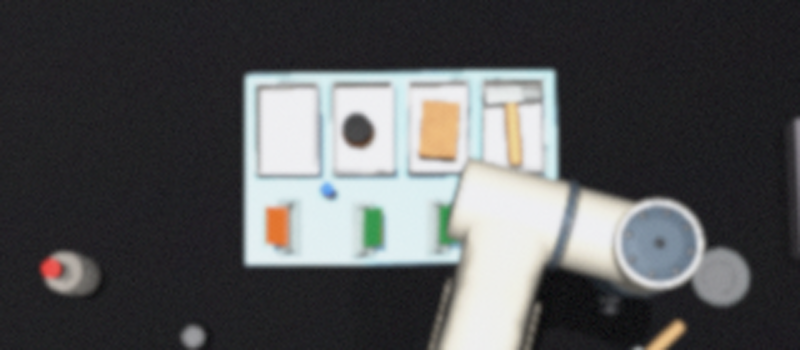

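View pics/side13.png

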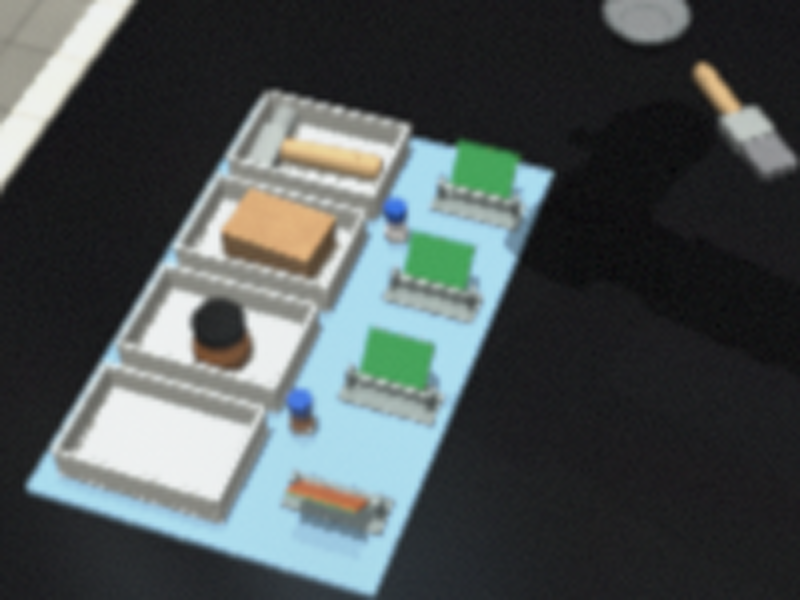

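```bash
python3 - <<'E'
from plant import bot
o=bot.get_obs(); print(o['clock'],o['ft_force'],abs(o['qvel']).max()); print(bot.hand_in())
E
```

```text
18.05 [-0.12816379  0.32056316  0.24321927] 0.039141418919758836
the job is handed in; nothing more can be done
None
```

All four tags were wrong at the start, and I pushed each one over with the shut fingertips. The tag in front of the empty leftmost bin went to orange; the three in front of the pot, carton and hammer went to green.

- **Final check:** the last side picture shows all four tags lying over, in the same shape as tags at rest. The vials, exhibits, dish and brush look unmoved. The last top picture agrees, but the arm hides the two right-hand tags there, so those rest on the side view alone.
- **Forces and time:** the wrist force read about 1.5 N at most in the readings taken after each move. At hand-in it was near zero, with the tool clear at z about 0.2 m and the clock at 18 s.
- **What disagreed:** my first pass at TCP height 71 mm went over the first tag without touching it. The pictures put the shut fingertips roughly level with the TCP or a little behind it, not 22 mm ahead as stated. I lowered the TCP to about 37–40 mm for all four pushes, and that worked.
- **Not measured:** I judged that each tag lies fully against its stop from the pictures only, not from joint angles.

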